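# Seat the zero-calibration light trap in the colour spectrophotometer and hold it home

### The arm

A 7-joint arm with a two-finger parallel gripper is mounted at the origin on the work surface. World frame = base frame: x ahead of the robot, y to its left, z up, the work surface at z = 0. Lengths are in mm, angles in degrees, forces in N, time in s.
With the tool pointing down it reaches from about 425 to 875 mm from the base axis. Payload 4.7 kg.
Tool frame: the origin (TCP) lies on the centre line of the jaws, within the pads' length; the fingertips stand ctrl.tcp_to_tips ahead of it and the grasp point (between the pads) lies 2 mm behind it (ctrl.tcp_to_tips is the distance from the TCP to the fingertips, in mm); z points along the fingers, y is the line along which they close (so a half turn about z gives the same grasp; the last joint's range is limited). The gripper opens to 85 mm and grips with 20 to 120 N. Pads are 22 mm wide; open, the fingers measure 114 mm over their backs; the gripper's body (76 mm by 85 mm) begins 54 mm behind the grasp point. The pads swing forward as they close: fully open they stand 13 mm farther back than shut.
Start: joints at [-75.968, 18.392, -4.016, 83.108, 1.295, 78.541, -3.26], TCP at [148.717, 632.777, 248.349] pointing down, gripper open.
Joint ranges: [-163.93, 163.93], [-17.29, 119.83], [-79.2, 71.16], [3.27, 140.29], [-89.18, 269.18], [5.43, 117.66], [-154.24, 154.24]. Speed limits (degrees/s): [147.25, 147.25, 180, 180, 180, 180, 180].

### API

Orientations are given as [roll, pitch, yaw] about the fixed x, y, z axes, in that order (R = Rz(yaw) Ry(pitch) Rx(roll)).
In Python, from station import monitor, viewer, ctrl, search_frame, spot_point gives the robot as it stands.
- The arm moves only by the tool drive_tool, never from a script. Its argument "series" is a list of rows, each an object with "slide": the shift along the world's x, y, z scaled (see below), a list of three; "angular": the turn, a rotation vector about the world's x, y, z scaled (see below), a list of three. A call has 1 to 20 rows; each row shifts and turns the commanded pose from where the row before left it; what a row does not reach is not made up. The controller multiplies each number of a shift by 0.04 m and each number of a turn by 4 degrees. A row lasts 1/12 s, in which the tool goes at most 41.7 mm and 7.16 degrees, less where a joint would pass 70% of its speed; a pose out of reach is approached as far as the arm can. A call with a number of a shift or a turn outside -1 to 1 is refused whole. A call with a gripper value outside its range is refused whole. "claw" is the opening, from 0 (shut) to 1 (fully open), set as the call begins (left out, the last holds). The fingers move at their own pace and stop on an object; "grip_force" is the grip in N (left out, the last holds). Time passes only in rows, so rows that do not move let the fingers close. It gives the time, the measured TCP pose, the force, the opening and the grip force at its end, in the units of the state.
- monitor.read_state(): the state, without advancing time (a new reading comes with each control period).
- viewer.snapshot(name): name is "side" or "top" or "wrist"; returns the picture (480x640x3 uint8, blue, green, red); there is no depth.
- viewer.get_calibration(name): a dict with "fov_y" (degrees; the focal length in pixels is half the picture's height over the tangent of half this angle, whatever the lens; pixels are square), "cx", "cy" (the principal point, pixels), "cam_to_world" (4x4, takes a point from camera to world coordinates). Camera axes: x right, y up, looking along -z (the intrinsics and any distortion apply to the point x, -y, -z); pixel columns grow to the right and rows downward; lengths in mm; the calibration is good to about 2 mm. The wrist camera is an equidistant fisheye: a pixel r from the principal point sees the ray r / f radians off the axis. A picture is of the moment at which its call begins: read the wrist's pose just before it. get_calibration takes no time and is no camera call; for the wrist camera it gives the pose at the moment of the call.
- ctrl.job_done(): hands the job in; it is judged then, once.
Trained networks look in the newest picture that a camera, given by its name, has taken for a name from the list of things; names that differ only in an ending like _2 or _b are one class to them, and where a whole thing is asked for, a point or a joint stands for the part that bears it (a point fixed in the world has none). Each returns a list of dicts, best first, with "confidence" (0 to 1); they miss things now and then, are a little off and sometimes report something else, mostly with a low value. They report only what shows in the picture. A call takes as long as a camera call. They do not tell look-alikes from the thing itself.
- search_frame(camera, label): "xy" ([column, row] in pixels, amid what is visible of it).
- spot_point(camera, label): "xy" ([column, row] in pixels: a listed point, or the origin of a listed thing).
The state is a dict: "t": time; "qpos": joint angles; "joint_vel": joint speeds; "effort": joint torques, N m; "position": TCP position; "orientation": TCP orientation; "force": force on the tool from outside, world axes, zero at the start; "ft_torque": the same for the moment, N m; "opening": finger opening in mm; "finger_force": force on a finger pad.
Only numpy, scipy, OpenCV 4.12 (cv2) and the standard library are available. Lean on these libraries where they do the work, as an engineer would, in place of code of your own. Each camera call takes 0.05 s, during which the arm holds its last target. There are 200 camera calls.

### The job

Pull the light trap (black tube with the knurled metal collar) up out of its blue holder and lower its tube into the port on top of the spectrophotometer. Press the collar lightly down against the spring and turn it until the keyways hidden inside it drop over the port's pins, then push it fully home and finish while still gripping it and holding it pushed home; leave everything else on the bench where it is.

Things in the scene. Friction and masses are not known exactly. Their poses are not given: they have to be found in the camera images.
- trap: light trap, 124 mm long, 0.13 to 0.25 kg. Origin: centre of the tube's tip; z runs up the tube to the collar. Black tube 22 mm in diameter, its last 14 mm tapering to 12 mm at the tip; knurled metal collar on top. It starts upright in the holder at any yaw, the collar's skirt resting on the holder's rim, the origin 10 mm above the table.
- collar (a point): on the trap's axis 110 mm above its origin: where to grip the knurled aluminium collar, 56 mm in diameter, from 80 to 124 mm above the origin, with an orange disc on its flat top. Hidden in its skirt is a ring (underside 83 mm, ceiling 97 mm above the origin) cut by four keyways 10 mm wide, 90 degrees apart; their angle cannot be seen from outside.
- holder: fixed blue upright holder, 68 mm diameter (foot 84 mm), 90 mm high, open on top with a bore of 27 mm; the trap stands in it with its tip 10 mm above the table. Origin: centre of its underside, z up.
- instrument: fixed spectrophotometer: grey deck 110 mm high, 200 x 175 mm, with the port; beside it (towards the instrument's own +y, from 100 mm off the port axis) the rounded white and black housing, 190 mm high. Origin: on the table straight below the port's axis, z up.
- port (a point): centre of the top of the port's steel spigot, an upright ring 132 mm above the table (22 mm above the deck), 31 mm outside diameter, with an open bore of 26 mm for the tube. Fully home, the collar's ceiling meets the spigot's top: the trap's origin is then 97 mm below this point.
- pins (a point): on the port's axis, level with the tops of four brass pins (2 mm below port), 6 mm wide, 90 degrees apart, out to 21.5 mm from the axis; their angle varies and is not given. Off the keyways the collar rides on them, the trap's origin 85 mm below port; aligned within 0.1 rad it drops 12 mm more when pushed. Turning less than a quarter turn either way, from anywhere, finds them.
- shutter (a joint): white spring-loaded shutter inside the port, pushed down by the tube's tip (m): 0 closed, about 0.008 when the collar rides on the pins, 0.020 when the trap is home. It pushes the trap up with 3 N when first touched, 5 N riding, 8 N home, so that a trap let go rises again.
- pen_cup: fixed white cup with three pens, 72 mm diameter, pens to about 155 mm high; bystander. Origin: centre of underside. It and the holder may stand in each other's place.
- tile: white ceramic calibration tile in a black frame, 66 x 66 x 13 mm, loose bystander. Origin: centre of underside.
- jar_a: yellow sample jar, 48 mm diameter, 65 mm high, loose bystander. Origin: centre of underside.
- jar_b: red sample jar, 48 mm diameter, 65 mm high, loose bystander. Origin: centre of underside.
- plaques: stack of coloured sample plaques, 75 x 50 x 20 mm, loose bystander. Origin: centre of underside.
Mind the look-alikes: they are no part of the job. Leave any purple or turquoise look-alike of the trap alone. Of the things that look like the holder, take the one that is farthest to the robot's right at the start.

How it is judged (in metres and radians):
On the way, in this order (a step that is already met when the one before it is completed fails the run):
1. the light trap is pulled up out of the holder in the fingers, its tip above the holder's rim (z of trap in the frame of holder above 0.092 m and contact force between the fingers and trap above 1 N), for 0.2 s.
2. its tube stands at least 40 mm deep in the port, in the fingers (z of trap in the frame of port below -0.04 m and horizontal distance between trap and port below 0.008 m and contact force between the fingers and trap above 1 N), for 0.2 s.
At the end, for the whole second after the job is handed in: The trap is home in the port: its tip at least 95 mm below the spigot's top (home is 97), within 5 mm of the port's axis, upright within 0.06 rad, the shutter pushed down more than 18 mm, the trap at rest and still held in the fingers (over 2 N) against the shutter's spring (z of trap in the frame of port below -0.095 m and horizontal distance between trap and port below 0.005 m and angle between trap's own z axis and vertical below 0.06 rad and value of joint shutter above 0.018 m and contact force between the fingers and trap above 2 N and linear speed of trap below 0.01 m/s); the arm keeps its last pose, push and grip.
It fails at once if a loose bystander (tile, jars, plaques) is moved more than 25 mm (distance of any of tile, jar_a, jar_b, plaques from where it was at the start of the episode above 0.025 m).
It also fails if it takes over 48 s, if anything falls off the work surface, if the arm or the gripper's body presses on something with over 40 N, if the wrist force passes 120 N, or if a joint passes its speed limit or range.

## Working session

There is one attempt and no reset: what is moved stays moved. The work goes in short steps, Python scripts to look and compute and a tool call to move; the robot and the scene stay as the last step left them, time stands still between calls to the robot, and variables do not carry over. Pictures are saved under pics/ and viewed, at most 10 in all, crops included, and the job is handed in when it is done.

Besides the shell and the picture viewer there is one more tool, called after "Emit:" as name(argument=value, ...) on one line, values as JSON. drive_tool: Moves the arm, as the interface text tells. Shifts and turns lie within -1 to 1; 1 stands for 0.04 m of shift or 4 degrees of turn. Its arguments: {"type":"object","properties":{"series":{"type":"array"},"claw":{"type":"number"},"grip_force":{"type":"number"}},"required":["series"]}

```bash
mkdir -p pics
cat > h.py <<'E'
import numpy as np, cv2
from station import monitor, viewer, ctrl, search_frame, spot_point
def ray(cam,xy,C=None):
    C=C or viewer.get_calibration(cam); M=np.array(C["cam_to_world"]); f=240/np.tan(np.radians(C["fov_y"])/2)
    u=np.array([xy[0]-C["cx"],xy[1]-C["cy"]],float)
    if cam=="wrist":
        r=np.hypot(*u); t=r/f; k=np.sin(t)/r if r>1e-9 else 0
        d=np.array([u[0]*k,-u[1]*k,-np.cos(t)])
    else: d=np.array([u[0]/f,-u[1]/f,-1])
    d=M[:3,:3]@d; return M[:3,3],d/np.linalg.norm(d)
def at(cam,xy,z,C=None):
    o,d=ray(cam,xy,C); return o+d*(z-o[2])/d[2]
def tri(rs):
    A=0;b=0
    for o,d in rs:
        P=np.eye(3)-np.outer(d,d); A=A+P; b=b+P@o
    return np.linalg.solve(A,b)
def pr(x): return np.round(x,1).tolist()
E
python3 - <<'E'
from h import *
ims=[]
for c in ("top","side"):
    im=viewer.snapshot(c); cv2.imwrite(f"pics/{c}0.png",im)
    C=viewer.get_calibration(c); print(c,{k:v for k,v in C.items() if k!="cam_to_world"},pr(np.array(C["cam_to_world"])[:3,3]))
    for n,z in (("collar",100),("trap",10),("holder",0),("port",132),("instrument",0),("pen_cup",0)):
        for r in spot_point(c,n)[:4]: print(c,n,pr(r["xy"]),round(r["confidence"],2),pr(at(c,r["xy"],z)))
s=monitor.read_state(); print(s["t"],s["position"],s["orientation"],ctrl.tcp_to_tips,s["opening"])
E
```

```text
top {'fov_y': 46.515818119840716, 'cx': 321.36376819420707, 'cy': 242.41783555886664} [366.0, -169.0, 1053.0]
top collar [398.3, 284.4] 0.83 [487.7, -302.0, 100.0]
top collar [403.2, 352.3] 0.82 [373.6, -310.0, 100.0]
top collar [403.9, 218.8] 0.69 [603.8, -312.0, 100.0]
top collar [242.4, 183.1] 0.49 [661.5, -25.1, 100.0]
top trap [395.8, 355.9] 0.91 [367.5, -309.8, 10.0]
top trap [397.4, 234.7] 0.66 [594.7, -313.0, 10.0]
top trap [383.9, 293.7] 0.56 [481.0, -287.6, 10.0]
top holder [308.2, 304.6] 0.84 [457.9, -146.4, 0.0]
top holder [382.9, 291.3] 0.68 [486.6, -286.8, 0.0]
top port [135.6, 251.6] 0.78 [527.4, 142.4, 132.0]
top port [152.4, 265.4] 0.71 [504.8, 112.3, 132.0]
top port [283.2, 367.0] 0.38 [345.1, -112.0, 132.0]
top instrument [152.6, 263.2] 0.81 [528.9, 152.6, 0.0]
top pen_cup [313.9, 226.5] 0.78 [608.8, -152.8, 0.0]
side {'fov_y': 49.79081158360109, 'cx': 311.02990729781396, 'cy': 238.33868321193233} [324.8, 584.3, 638.4]
side collar [422.1, 206.1] 0.9 [372.6, -321.3, 100.0]
side collar [360.8, 195.2] 0.74 [497.8, -321.6, 100.0]
side collar [308.3, 183.2] 0.74 [614.5, -332.6, 100.0]
side trap [307.2, 227.7] 0.78 [604.4, -298.8, 10.0]
side trap [416.8, 247.8] 0.71 [368.2, -304.0, 10.0]
side holder [355.5, 243.7] 0.98 [494.0, -289.7, 0.0]
side holder [349.5, 291.0] 0.89 [468.5, -138.8, 0.0]
side port [259.7, 343.0] 0.62 [524.9, 149.8, 132.0]
side instrument [264.2, 404.8] 0.67 [524.2, 147.2, 0.0]
side pen_cup [278.1, 271.1] 0.98 [615.4, -150.2, 0.0]
0.7 [148.69411386 632.80197056 248.4009548 ] [1.79990460e+02 5.74632796e-04 1.66777866e+02] 17.0 84.85627033794195
```

View pics/top0.png

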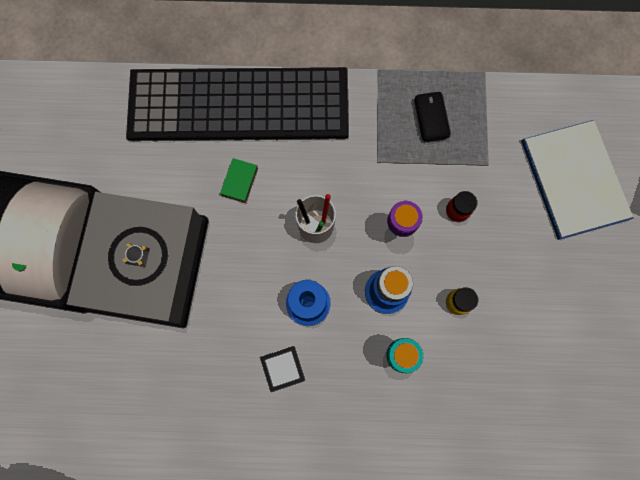

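View pics/side0.png

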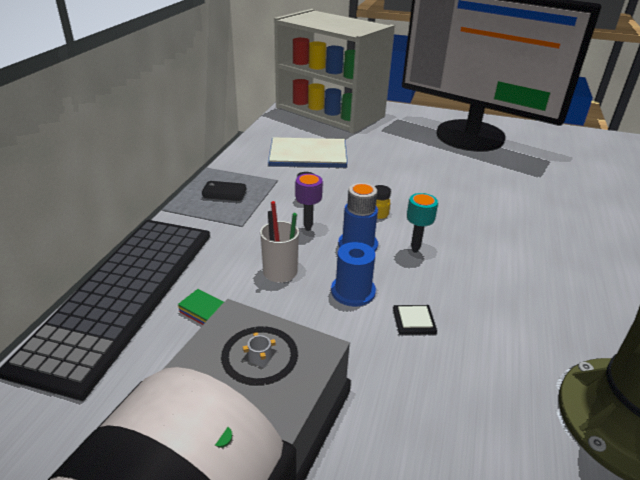

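The collar candidates in the top view are purple (405,217), turquoise (405,355) and bare metal (396,284). The metal one fits, because it stands in a blue holder. There are two blue holders, at (308,302) (empty) and (388,290). The latter is farthest right (most −y) and holds the trap. I'll confirm this in one crop and measure precisely.

Run:
```python
from h import *
t=cv2.imread("pics/top0.png"); s=cv2.imread("pics/side0.png")
def orange(im,c,box):
    x0,y0,x1,y1=box; h=cv2.cvtColor(im[y0:y1,x0:x1],cv2.COLOR_BGR2HSV)
    m=cv2.inRange(h,(8,170,150),(22,255,255)); M=cv2.moments(m,True); return [M["m10"]/M["m00"]+x0,M["m01"]/M["m00"]+y0],M["m00"]
a,n=orange(t,"top",(375,262,418,310)); b,k=orange(s,"side",(340,175,385,205))
print("disc",a,n,b,k,pr(at("top",a,134)),pr(at("side",b,134)),pr(tri([ray("top",a),ray("side",b)])))
for c,p in (("top",(134.5,254)),("side",(260,340))): print(c,pr(at(c,p,132)))
f=lambda im,x,y,w,h:cv2.resize(im[y:y+h,x:x+w],(400,300),interpolation=cv2.INTER_CUBIC)
o=np.vstack([np.hstack([f(t,350,246,80,60),f(t,102,224,64,48)]),np.hstack([f(s,310,170,120,90),f(s,212,310,96,72)])])
cv2.imwrite("pics/crop.png",o)
```

```text
disc [395.73333333333335, 282.14285714285717] 420.0 [362.38926174496646, 188.68456375838926] 149.0 [487.0, -293.0, 134.0] [489.7, -289.9, 134.0] [488.8, -293.1, 132.1]
top [523.2, 143.8, 132.0]
side [526.6, 144.7, 132.0]
```

View pics/crop.png

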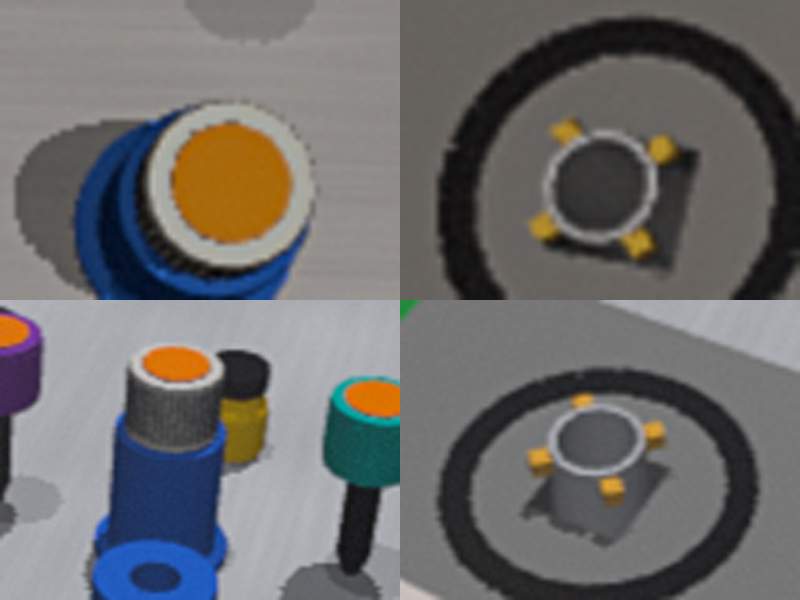

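The crop confirms it: the metal-collared trap stands in the rightmost blue holder. The port's spigot shows at top ≈(134.2,253.9) and side ≈(259.5,343.4).

Emit:
drive_tool(series=[{"slide":[0.6,-0.4,0],"angular":[0,0,-1]},{"slide":[0.6,-0.4,0],"angular":[0,0,-1]},{"slide":[0.6,-0.4,0],"angular":[0,0,-1]},{"slide":[0.6,-0.4,0],"angular":[0,0,-1]},{"slide":[0.6,-0.4,0],"angular":[0,0,-1]},{"slide":[0.6,-0.4,0],"angular":[0,0,-1]},{"slide":[0.6,-0.4,0],"angular":[0,0,-1]},{"slide":[0.6,-0.4,0],"angular":[0,0,-1]},{"slide":[0.6,-0.4,0],"angular":[0,0,-1]},{"slide":[0.6,-0.4,0],"angular":[0,0,-1]},{"slide":[0.6,-0.4,0],"angular":[0,0,-1]},{"slide":[0.6,-0.4,0],"angular":[0,0,-1]},{"slide":[0.6,-0.4,0],"angular":[0,0,-1]},{"slide":[0.6,-0.4,0],"angular":[0,0,-1]},{"slide":[0.6,-0.4,0],"angular":[0,0,-1]},{"slide":[0.2,-0.75,0],"angular":[0,0,-1]},{"slide":[0.2,-0.75,0],"angular":[0,0,-1]},{"slide":[0.2,-0.75,0],"angular":[0,0,-1]},{"slide":[0.2,-0.75,0],"angular":[0,0,-1]},{"slide":[0.2,-0.75,0],"angular":[0,0,-1]}])

```text
t: 2.37
position: [549.1, 240.5, 248.6]
orientation: [180.0, -0.0, 86.5]
force: [-0.3, 0.5, -0.3]
opening: 85.4
finger_force: 0.0
```

Emit:
drive_tool(series=[{"slide":[-0.2,-0.75,0],"angular":[0,0,-1]},{"slide":[-0.2,-0.75,0],"angular":[0,0,-1]},{"slide":[-0.2,-0.75,0],"angular":[0,0,-1]},{"slide":[0,0,0],"angular":[0,0,0]},{"slide":[0,0,0],"angular":[0,0,0]},{"slide":[0,0,0],"angular":[0,0,0]}])

```text
t: 2.87
position: [524.7, 152.9, 248.7]
orientation: [180.0, -0.1, 74.8]
force: [-1.2, 0.6, 0.3]
opening: 85.3
finger_force: 0.0
```

Run:
```python
from h import *
C=viewer.get_calibration("wrist"); im=viewer.snapshot("wrist"); cv2.imwrite("pics/wport.png",im)
import json; json.dump({k:(np.array(v).tolist()) for k,v in C.items()},open("wport.json","w"))
a=(134.2,253.9);b=(259.5,343.4)
print(pr(at("top",a,132)),pr(at("side",b,132)),pr(tri([ray("top",a),ray("side",b)])))
for n in ("port","pins"):
  for r in spot_point("wrist",n)[:2]: print(n,pr(r["xy"]),round(r["confidence"],2),pr(at("wrist",r["xy"],132,C)))
s=monitor.read_state(); print(s["position"],s["orientation"],s["qpos"]); print(C)
```

```text
[523.4, 144.3, 132.0] [524.9, 150.5, 132.0] [525.5, 146.3, 127.1]
port [503.4, 294.5] 0.61 [647.3, 74.4, 132.0]
[524.65755952 154.08596533 248.23037597] [-1.79996595e+02 -1.49448678e-03  7.48946206e+01] [-43.8348957    5.75709587  26.58227178  98.87719843  -2.65487683
  75.98734014 -31.83040124]
{'fov_y': 65.70646984690485, 'cx': 325.7435632026502, 'cy': 238.18233483956698, 'cam_to_world': array([[ 9.65033771e-01,  2.52812535e-01,  6.92505762e-02,
         5.43342872e+02],
       [-2.62120984e-01,  9.29166217e-01,  2.60658266e-01,
         2.20292818e+02],
       [ 1.55238111e-03, -2.69696059e-01,  9.62944249e-01,
         3.74684387e+02],
       [ 0.00000000e+00,  0.00000000e+00,  0.00000000e+00,
         1.00000000e+00]])}
```

View pics/wport.png

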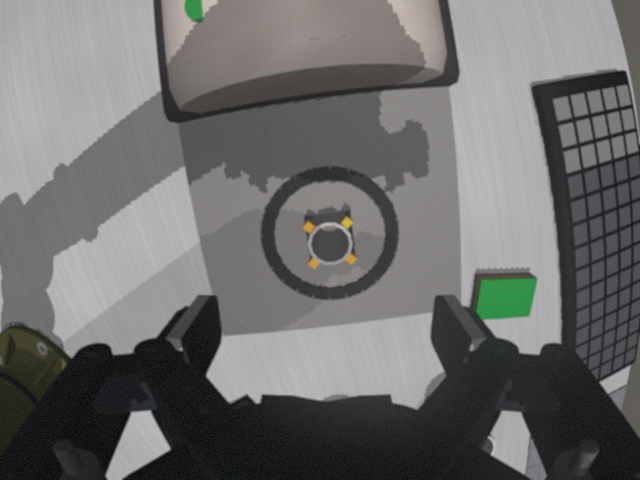

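The ring centre is at wrist (330,243).

Emit:
drive_tool(series=[{"slide":[-0.05,-0.65,0],"angular":[0,0,-1]},{"slide":[-0.05,-0.65,0],"angular":[0,0,-1]},{"slide":[-0.05,-0.65,0],"angular":[0,0,-1]},{"slide":[-0.05,-0.65,0],"angular":[0,0,-1]},{"slide":[-0.05,-0.65,0],"angular":[0,0,0]},{"slide":[-0.05,-0.65,0],"angular":[0,0,0]},{"slide":[-0.05,-0.65,0],"angular":[0,0,0]},{"slide":[-0.05,-0.65,0],"angular":[0,0,0]},{"slide":[-0.05,-0.65,0],"angular":[0,0,0]},{"slide":[-0.05,-0.65,0],"angular":[0,0,0]},{"slide":[-0.05,-0.65,0],"angular":[0,0,0]},{"slide":[-0.05,-0.65,0],"angular":[0,0,0]},{"slide":[-0.05,-0.65,0],"angular":[0,0,0]},{"slide":[-0.05,-0.65,0],"angular":[0,0,0]},{"slide":[-0.05,-0.65,0],"angular":[0,0,0]},{"slide":[-0.05,-0.65,0],"angular":[0,0,0]},{"slide":[-0.05,-0.65,0],"angular":[0,0,0]},{"slide":[0,0,0],"angular":[0,0,0]},{"slide":[0,0,0],"angular":[0,0,0]},{"slide":[0,0,0],"angular":[0,0,0]}])

```text
t: 4.68
position: [491.4, -288.1, 248.0]
orientation: [-180.0, 0.0, 58.9]
force: [0.5, 1.6, -0.3]
opening: 85.4
finger_force: 0.0
```

Run:
```python
from h import *
import json
C=viewer.get_calibration("wrist"); im=viewer.snapshot("wrist"); cv2.imwrite("pics/wtrap.png",im)
h=cv2.cvtColor(im,cv2.COLOR_BGR2HSV); m=cv2.inRange(h,(8,170,120),(22,255,255))
n,_,st,ce=cv2.connectedComponentsWithStats(m)
for i in range(1,n):
    if st[i][4]>150: print(st[i],pr(ce[i]),pr(at("wrist",ce[i],134,C)))
D=json.load(open("wport.json")); p=(330,243); print("port",pr(at("wrist",p,132,D)),pr(tri([ray("wrist",p,D),ray("top",(134.2,253.9)),ray("side",(259.5,343.4))])))
s=monitor.read_state(); print(s["t"],s["position"],s["orientation"],s["qpos"])
```

```text
[ 454  154   49   53 2034] [478.1, 180.2] [603.6, -304.4, 134.0]
[ 296  217   57   55 2470] [324.3, 243.9] [490.0, -288.8, 134.0]
[217 316  16  37 341] [225.2, 334.9] [387.7, -311.9, 134.0]
port [527.8, 150.6, 132.0] [526.2, 147.2, 126.0]
4.7333 [ 491.5781352  -287.55374614  248.00914314] [-1.79962584e+02 -1.67399582e-02  5.89233551e+01] [-15.62549267  10.96340515  49.34608988  96.40312948  -8.54587835
  76.58737441   4.12352628]
```

View pics/wtrap.png

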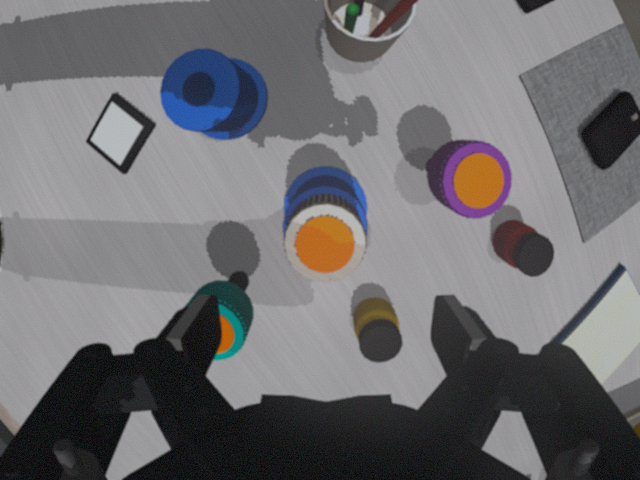

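The wrist view shows the trap's disc at (324,244), purple at (478,180) and turquoise at (225,335), both clear of the fingers. I'll go down to the collar.

Emit:
drive_tool(series=[{"slide":[-0.05,-0.06,-0.4],"angular":[0,0,0]},{"slide":[0,0,-0.4],"angular":[0,0,0]},{"slide":[0,0,-0.4],"angular":[0,0,0]},{"slide":[0,0,-0.4],"angular":[0,0,0]},{"slide":[0,0,-0.4],"angular":[0,0,0]},{"slide":[0,0,-0.4],"angular":[0,0,0]},{"slide":[0,0,-0.4],"angular":[0,0,0]},{"slide":[0,0,-0.4],"angular":[0,0,0]},{"slide":[0,0,-0.05],"angular":[0,0,0]},{"slide":[0,0,0],"angular":[0,0,0]}])

```text
t: 5.57
position: [488.8, -289.8, 117.5]
orientation: [-179.9, 0.0, 58.9]
force: [0.4, 0.4, -0.5]
opening: 85.0
finger_force: 0.0
```

Emit:
drive_tool(series=[{"slide":[0,0,0],"angular":[0,0,0]},{"slide":[0,0,0],"angular":[0,0,0]},{"slide":[0,0,0],"angular":[0,0,0]},{"slide":[0,0,0],"angular":[0,0,0]},{"slide":[0,0,0],"angular":[0,0,0]},{"slide":[0,0,0],"angular":[0,0,0]},{"slide":[0,0,0],"angular":[0,0,0]},{"slide":[0,0,0],"angular":[0,0,0]}], claw=0.5, grip_force=60)

```text
t: 6.23
position: [489.7, -291.8, 120.0]
orientation: [179.9, -0.1, 58.8]
force: [-1.4, 0.8, 6.4]
opening: 54.4
finger_force: 66.0
```

Emit:
drive_tool(series=[{"slide":[0,0,0.2],"angular":[0,0,0]},{"slide":[0,0,0.4],"angular":[0,0,0]},{"slide":[0,0,0.4],"angular":[0,0,0]},{"slide":[0,0,0.4],"angular":[0,0,0]},{"slide":[0,0,0.4],"angular":[0,0,0]},{"slide":[0,0,0.4],"angular":[0,0,0]},{"slide":[0,0,0.4],"angular":[0,0,0]},{"slide":[0,0,0.4],"angular":[0,0,0]},{"slide":[0,0,0.4],"angular":[0,0,0]},{"slide":[0,0,0.4],"angular":[0,0,0]},{"slide":[0,0,0.2],"angular":[0,0,0]},{"slide":[0,0,0],"angular":[0,0,0]},{"slide":[0,0,0],"angular":[0,0,0]},{"slide":[0,0,0],"angular":[0,0,0]}])

```text
t: 7.4
position: [488.2, -291.3, 277.3]
orientation: [-179.9, 0.0, 58.8]
force: [1.1, -0.9, -2.9]
opening: 54.3
finger_force: 65.8
```

Run:
```python
from h import *
s=monitor.read_state(); print(s["t"],s["position"],s["orientation"],s["force"],s["finger_force"])
C=viewer.get_calibration("wrist"); im=viewer.snapshot("wrist")
h=cv2.cvtColor(im,cv2.COLOR_BGR2HSV); m=cv2.inRange(h,(8,170,120),(22,255,255))
n,_,st,ce=cv2.connectedComponentsWithStats(m)
z=s["position"][2]
for i in range(1,n):
    if st[i][4]>800: print(st[i],pr(ce[i]),pr(at("wrist",ce[i],z+16,C)))
top=viewer.snapshot("top"); side=viewer.snapshot("side")
cv2.imwrite("pics/lift.png",np.hstack([cv2.resize(top,(400,300)),cv2.resize(side,(400,300))]))
```

```text
7.4 [ 488.21990334 -291.28426849  277.31803488] [-1.79912817e+02  1.37156353e-02  5.87787255e+01] [ 1.09432593 -0.86434271 -2.88031387] 65.76801370231124
[ 444  146   44   49 1687] [465.6, 169.9] [557.0, -261.4, 293.3]
[ 269  288  114   97 8559] [325.7, 336.0] [490.7, -287.3, 293.3]
```

View pics/lift.png

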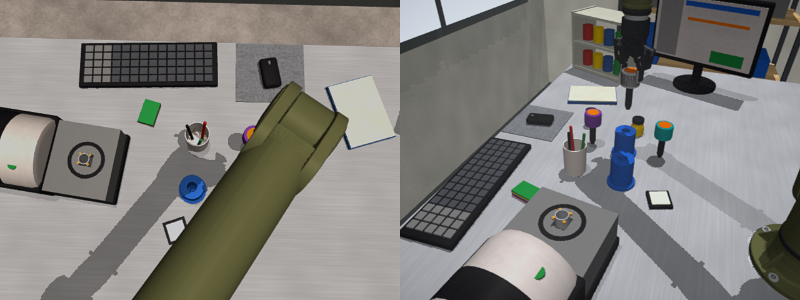

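The trap is held and hangs clear of the holder. I'll carry it over the port.

Emit:
drive_tool(series=[{"slide":[0.03,0.37,0],"angular":[0,0,0]},{"slide":[0.05,0.6,0],"angular":[0,0,0]},{"slide":[0.05,0.6,0],"angular":[0,0,0]},{"slide":[0.05,0.6,0],"angular":[0,0,0]},{"slide":[0.05,0.6,0],"angular":[0,0,0]},{"slide":[0.05,0.6,0],"angular":[0,0,0]},{"slide":[0.05,0.6,0],"angular":[0,0,0]},{"slide":[0.05,0.6,0],"angular":[0,0,0]},{"slide":[0.05,0.6,0],"angular":[0,0,0]},{"slide":[0.05,0.6,0],"angular":[0,0,0]},{"slide":[0.05,0.6,0],"angular":[0,0,0]},{"slide":[0.05,0.6,0],"angular":[0,0,0]},{"slide":[0.05,0.6,0],"angular":[0,0,0]},{"slide":[0.05,0.6,0],"angular":[0,0,0]},{"slide":[0.05,0.6,0],"angular":[0,0,0]},{"slide":[0.05,0.6,0],"angular":[0,0,0]},{"slide":[0.05,0.6,0],"angular":[0,0,0]},{"slide":[0.05,0.6,0],"angular":[0,0,0]},{"slide":[0.05,0.37,0],"angular":[0,0,0]},{"slide":[0,0,0],"angular":[0,0,0]}])

```text
t: 9.22
position: [525.3, 150.4, 277.3]
orientation: [-179.9, 0.0, 59.1]
force: [0.3, 0.2, -3.0]
opening: 54.7
finger_force: 65.9
```

Emit:
drive_tool(series=[{"slide":[0,0,0],"angular":[0,0,0]},{"slide":[0,0,0],"angular":[0,0,0]},{"slide":[0,0,0],"angular":[0,0,0]}])

```text
t: 9.47
position: [526.1, 144.1, 278.3]
orientation: [180.0, 0.0, 58.6]
force: [0.4, -0.0, -2.2]
opening: 54.6
finger_force: 65.9
```

Run:
```python
from h import *
s=monitor.read_state(); print(s["t"],s["position"],s["orientation"],s["force"],s["qpos"])
C=viewer.get_calibration("wrist"); im=viewer.snapshot("wrist")
h=cv2.cvtColor(im,cv2.COLOR_BGR2HSV); m=cv2.inRange(h,(8,170,120),(22,255,255))
n,_,st,ce=cv2.connectedComponentsWithStats(m)
z=s["position"][2]
for i in range(1,n):
    if st[i][4]>800: print(st[i],pr(ce[i]),pr(at("wrist",ce[i],z+16,C)))
top=viewer.snapshot("top"); side=viewer.snapshot("side")
f=lambda im,x,y,w,h:cv2.resize(im[y:y+h,x:x+w],(400,600))
cv2.imwrite("pics/over.png",np.hstack([cv2.resize(im[180:420,140:500],(400,600)),f(side,180,200,160,200)]))
```

```text
9.4667 [526.12104483 144.09658444 278.33371171] [1.79979125e+02 3.40459902e-02 5.86295856e+01] [ 0.36222083 -0.04583152 -2.15539959] [-44.19304257   4.70557476  27.82701217  96.4992804   -2.19408603
  79.35610342 -47.41034719]
[ 270  288  113   97 8597] [325.7, 335.9] [528.6, 148.1, 294.3]
```

View pics/over.png

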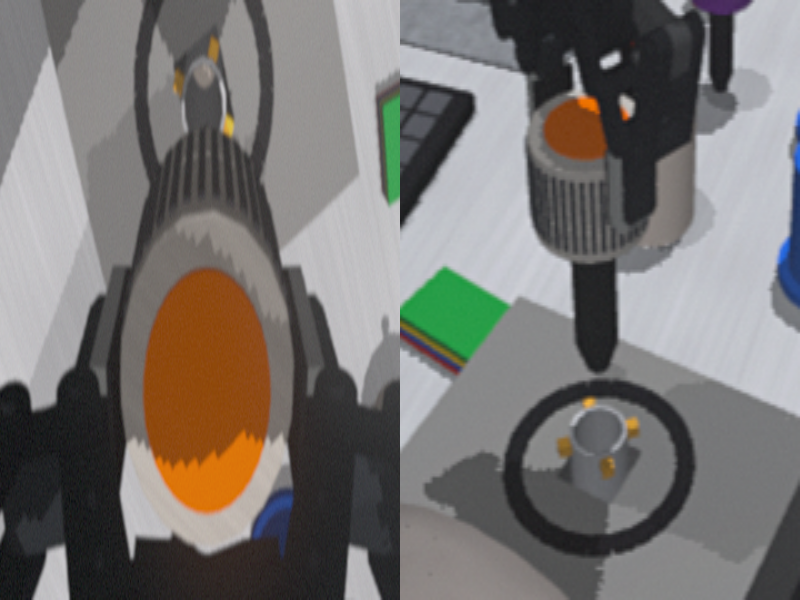

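Run:
```python
from h import *
s=monitor.read_state(); z=s["position"][2]; print(z)
for r in (321,323): print(pr(at("side",(259.2,r),z-110)))
print(pr(at("side",(259.5,343.4),132)))
```

```text
278.516089046718
[525.5, 146.3, 168.5]
[524.2, 149.6, 168.5]
[524.9, 150.5, 132.0]
```

Emit:
drive_tool(series=[{"slide":[0,0,-0.3],"angular":[0,0,0]},{"slide":[0,0,-0.3],"angular":[0,0,0]},{"slide":[0,0,0],"angular":[0,0,0]},{"slide":[0,0,0],"angular":[0,0,0]},{"slide":[0,0,0],"angular":[0,0,0]},{"slide":[0,0,0],"angular":[0,0,0]}])

```text
t: 10.12
position: [526.1, 146.0, 254.6]
orientation: [180.0, -0.0, 58.8]
force: [-0.4, 0.0, -1.7]
opening: 54.5
finger_force: 65.9
```

Emit:
drive_tool(series=[{"slide":[0,0.02,-0.15],"angular":[0,0,0]},{"slide":[0,0,-0.15],"angular":[0,0,0]},{"slide":[0,0,-0.15],"angular":[0,0,0]},{"slide":[0,0,-0.15],"angular":[0,0,0]},{"slide":[0,0,-0.15],"angular":[0,0,0]},{"slide":[0,0,0],"angular":[0,0,0]},{"slide":[0,0,0],"angular":[0,0,0]}])

```text
t: 10.7
position: [525.6, 146.7, 223.7]
orientation: [-180.0, 0.1, 58.8]
force: [-0.6, 0.8, -1.8]
opening: 54.4
finger_force: 65.9
```

Emit:
drive_tool(series=[{"slide":[0,0,-0.15],"angular":[0,0,0]},{"slide":[0,0,-0.15],"angular":[0,0,0]},{"slide":[0,0,-0.15],"angular":[0,0,0]},{"slide":[0,0,-0.15],"angular":[0,0,0]},{"slide":[0,0,-0.15],"angular":[0,0,0]},{"slide":[0,0,0],"angular":[0,0,0]},{"slide":[0,0,0],"angular":[0,0,0]}])

```text
t: 11.28
position: [525.6, 146.7, 193.8]
orientation: [-180.0, 0.1, 58.8]
force: [0.2, 0.4, -2.0]
opening: 54.4
finger_force: 65.9
```

Entered cleanly, tip about 48 mm deep.

Emit:
drive_tool(series=[{"slide":[0,0,-0.15],"angular":[0,0,0]},{"slide":[0,0,-0.15],"angular":[0,0,0]},{"slide":[0,0,-0.15],"angular":[0,0,0]},{"slide":[0,0,-0.15],"angular":[0,0,0]},{"slide":[0,0,-0.1],"angular":[0,0,0]},{"slide":[0,0,0],"angular":[0,0,0]},{"slide":[0,0,0],"angular":[0,0,0]}])

```text
t: 11.87
position: [525.8, 146.7, 166.1]
orientation: [-180.0, 0.0, 58.8]
force: [0.8, -0.0, -1.5]
opening: 54.4
finger_force: 65.9
```

Emit:
drive_tool(series=[{"slide":[0,0,-0.1],"angular":[0,0,0]},{"slide":[0,0,-0.1],"angular":[0,0,0]},{"slide":[0,0,-0.05],"angular":[0,0,0]},{"slide":[0,0,0],"angular":[0,0,0]},{"slide":[0,0,0],"angular":[0,0,0]}])

```text
t: 12.28
position: [526.4, 147.0, 156.9]
orientation: [180.0, -0.1, 58.8]
force: [-1.4, 0.3, 3.7]
opening: 54.8
finger_force: 66.7
```

Emit:
drive_tool(series=[{"slide":[0,0,-0.05],"angular":[0,0,0]},{"slide":[0,0,-0.05],"angular":[0,0,0]},{"slide":[0,0,0],"angular":[0,0,0]},{"slide":[0,0,0],"angular":[0,0,0]}])

```text
t: 12.62
position: [526.7, 147.1, 156.4]
orientation: [180.0, -0.2, 58.8]
force: [-9.0, -1.7, 24.1]
opening: 54.3
finger_force: 69.0
```

Riding on the pins at z≈156.4. I'll ease off slightly and turn.

Emit:
drive_tool(series=[{"slide":[0,0,0.03],"angular":[0,0,0.5]},{"slide":[0,0,0],"angular":[0,0,0.5]},{"slide":[0,0,0],"angular":[0,0,0.5]},{"slide":[0,0,0],"angular":[0,0,0.5]},{"slide":[0,0,0],"angular":[0,0,0.5]},{"slide":[0,0,0],"angular":[0,0,0.5]},{"slide":[0,0,0],"angular":[0,0,0.5]},{"slide":[0,0,0],"angular":[0,0,0.5]}])

```text
t: 13.28
position: [526.8, 147.8, 154.6]
orientation: [179.9, -0.1, 74.9]
force: [-1.1, 2.6, 5.5]
opening: 54.5
finger_force: 66.5
```

The force fell to the spring's level and z dropped, so this is probably the keyway. I'll push down here.

Emit:
drive_tool(series=[{"slide":[0,0,-0.06],"angular":[0,0,0]},{"slide":[0,0,-0.06],"angular":[0,0,0]},{"slide":[0,0,0],"angular":[0,0,0]},{"slide":[0,0,0],"angular":[0,0,0]}])

```text
t: 13.62
position: [526.6, 147.9, 150.5]
orientation: [179.9, -0.2, 74.7]
force: [-2.8, 0.7, 9.2]
opening: 54.6
finger_force: 67.0
```

It is dropping in. I'll continue to home.

Emit:
drive_tool(series=[{"slide":[0,0,-0.06],"angular":[0,0,0]},{"slide":[0,0,-0.06],"angular":[0,0,0]},{"slide":[0,0,-0.06],"angular":[0,0,0]},{"slide":[0,0,-0.05],"angular":[0,0,0]},{"slide":[0,0,0],"angular":[0,0,0]},{"slide":[0,0,0],"angular":[0,0,0]},{"slide":[0,0,0],"angular":[0,0,0]}])

```text
t: 14.2
position: [526.7, 148.0, 144.7]
orientation: [180.0, -0.3, 74.7]
force: [-11.3, -2.0, 30.6]
opening: 54.7
finger_force: 69.7
```

Emit:
drive_tool(series=[{"slide":[0,0,-0.02],"angular":[0,0,0]},{"slide":[0,0,0],"angular":[0,0,0]},{"slide":[0,0,0],"angular":[0,0,0]},{"slide":[0,0,0],"angular":[0,0,0]},{"slide":[0,0,0],"angular":[0,0,0]},{"slide":[0,0,0],"angular":[0,0,0]}])

```text
t: 14.7
position: [526.7, 148.0, 144.6]
orientation: [180.0, -0.3, 74.7]
force: [-13.3, -1.9, 34.5]
opening: 54.6
finger_force: 70.1
```

Run:
```python
from h import *
side=viewer.snapshot("side"); w=viewer.snapshot("wrist")
f=lambda im,x,y,w,h:cv2.resize(im[y:y+h,x:x+w],(400,300))
cv2.imwrite("pics/home.png",np.hstack([f(side,180,250,160,120),cv2.resize(w,(400,300))]))
s=monitor.read_state(); print(s["t"],s["position"],s["orientation"],s["force"],s["finger_force"])
```

```text
14.8 [526.75102798 147.97671428 144.66236719] [179.97182575  -0.27747957  74.7302627 ] [-13.37444841  -1.88039574  34.20980604] 70.13428715870305
```

View pics/home.png

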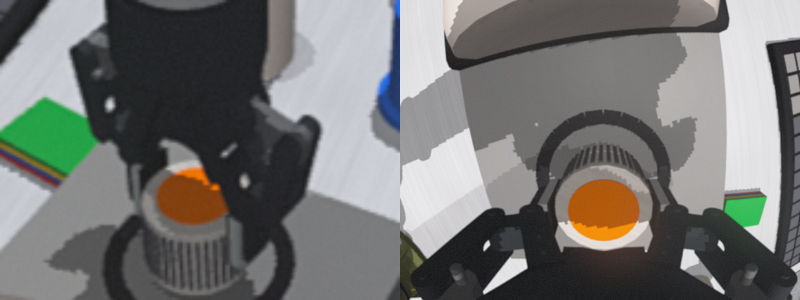

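The collar sits low over the port, still gripped and upright. It has bottomed at z≈144.6, 12 mm below riding height, under a steady 34 N push. I'll hand it in.

```bash
python3 -c "
from station import ctrl
print(ctrl.job_done())"
```

```text
the job is handed in; nothing more can be done
None
```

I handed the job in at about 15 s with the trap pushed home in the port and still gripped. The collar bottomed 12 mm below riding height under a steady push of about 34 N. `job_done()` returned no verdict.

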